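# Shut the cutter box and snap its two lever latches

### The job

Shut the cookie-cutter box on the counter: with the fingertips push its raised lid down until it is fully closed, and only then push the two steel lever latches on its front down past centre, one after the other in either order, so that each snaps shut against the front. Only push: do not lift the box or shove it along the counter, and leave the jar, the shaker and the tin near it where they stand.

Things in the scene. Friction and masses are not known exactly. Their poses are not given: they have to be found in the camera images.
- cutter_box: grey open box, 130 mm deep (x) by 240 wide (y) by 120 high, 2 to 3 kg, loose on the counter, two cookie cutters inside. Origin at the centre of its underside; z up; -x is the front with the latches (faces the robot, turned up to 0.25 rad), +y its left. Behind x = 0.63 in the world a fixed shelf hangs 0.55 m above the counter: keep wrist and forearm clear of it
- box_lid (a joint): opening angle of the pale wooden lid (143 mm deep, 250 mm wide, 10 mm thick), hinged along the upper back edge: 0 = fully closed, grows as the front edge rises. The hinge is stiff: the lid stays where it is left, and about 2 to 4 N downwards near its front edge closes it
- lid_front (a point): point on the upper face of the lid, on its centre line, 16 mm behind its front edge and 125 mm in front of the hinge line. With the lid closed it is 130 mm above the counter
- lid_hinge (a point): middle of the lid's hinge line (runs along the box's y axis), x = 0.070, y = 0, z = 0.120 in the box frame. The upper face of the lid lies 10 mm off this line, above it when closed
- latch_left_tab (a point): tab of the left (+y) lever latch: a flat steel tab, 26 mm wide, 4 mm thick, reaching 69 mm from its pivot. The point is on the tab's pushing face (upper when open), on its centre line, 50 mm from the pivot line. Open, the tab sticks out of the front and rises 40 degrees above level; shut, it hangs almost straight down against the front
- latch_left_pivot (a point): middle of the left latch's pivot line, which runs along the box's y axis 11 mm in front of the front face: x = -0.076, y = 0.075, z = 0.085 in the box frame. A thin upright wire loop (45 mm wide, 64 mm tall) rides on the lever 20 mm from the pivot and drops over a keeper on the lid as the lever goes down
- latch_left (a joint): angle of the left latch lever: 0 = open (its start), grows as the tab is pushed down, 2.13 = snapped shut. An over-centre spring drives it to the nearer end stop: short of the middle (1.07) it springs back open, past it it snaps shut by itself. Pushing the tab down takes 1 to 4 N
- latch_right_tab (a point): tab of the right (-y) lever latch: a flat steel tab, 26 mm wide, 4 mm thick, reaching 69 mm from its pivot. The point is on the tab's pushing face (upper when open), on its centre line, 50 mm from the pivot line. Open, the tab sticks out of the front and rises 40 degrees above level; shut, it hangs almost straight down against the front
- latch_right_pivot (a point): middle of the right latch's pivot line, which runs along the box's y axis 11 mm in front of the front face: x = -0.076, y = -0.075, z = 0.085 in the box frame. A thin upright wire loop (45 mm wide, 64 mm tall) rides on the lever 20 mm from the pivot and drops over a keeper on the lid as the lever goes down
- latch_right (a joint): angle of the right latch lever: 0 = open (its start), grows as the tab is pushed down, 2.13 = snapped shut. An over-centre spring drives it to the nearer end stop: short of the middle (1.07) it springs back open, past it it snaps shut by itself. Pushing the tab down takes 1 to 4 N
- spice_jar: glass spice jar with a green cap, 46 mm across, 106 mm high, loose beside the box; origin under its centre. To be left alone
- salt_shaker: grey glass salt shaker, 44 mm across, 90 mm high, loose beside the box; origin under its centre. To be left alone
- tea_tin: square green tea tin, 64 x 64 x 98 mm, loose, to the right of the box; origin under its centre. To be left alone

How it is judged (in metres and radians):
On the way, in this order (a step that is already met when the one before it is completed fails the run):
1. the lid is fully closed (value of joint box_lid below 0.05 rad), for 0.2 s.
2. both latch levers have snapped shut (value of joint box_lid below 0.05 rad and value of joint each of latch_left, latch_right above 2 rad), for 0.2 s.
At the end, for the whole second after the job is handed in: the lid is closed (under 0.05 rad), both latch levers are past 2.0 rad, snapped against the front; the box stands level and at rest within 30 mm of where it stood; jar, shaker and tin stand upright within 30 mm of where they stood (all of step 2 and linear speed of cutter_box below 0.02 m/s and angle between cutter_box's own z axis and vertical below 0.05 rad and height (world z) of cutter_box below 0.01 m and angle between each of spice_jar, salt_shaker, tea_tin's own z axis and vertical below 0.1 rad and distance of each of spice_jar, salt_shaker, tea_tin, cutter_box from where it was at the start of the episode below 0.03 m); the robot touches nothing.
It fails at once if a latch is thrown while the lid is still up (value of joint box_lid above 0.12 rad and value of joint any of latch_left, latch_right above 1.3 rad).
It fails at once if the box is lifted or tipped (height (world z) of cutter_box above 0.015 m or angle between cutter_box's own z axis and vertical above 0.1 rad).
It fails at once if the box is shoved more than 40 mm (distance of cutter_box from where it was at the start of the episode above 0.04 m).
It fails at once if the jar, the shaker or the tin is lifted, knocked over or pushed away (distance of any of spice_jar, salt_shaker, tea_tin from where it was at the start of the episode above 0.04 m or angle between any of spice_jar, salt_shaker, tea_tin's own z axis and vertical above 0.4 rad).
It also fails if it takes over 58 s, if anything falls off the work surface, if the arm or the gripper's body presses on something with over 40 N, if the wrist force passes 120 N, or if a joint passes its speed limit or range.

### The arm

A 7-joint arm with a two-finger parallel gripper is mounted at the origin on a cart in front of the work surface, level with it; the furniture and walls round the work are solid. World frame = base frame: x ahead of the robot, y to its left, z up, the work surface at z = 0. Lengths are in mm, angles in degrees, forces in N, time in s.
With the tool pointing down it reaches from about 425 to 1025 mm from the base axis. Payload 3.6 kg.
Tool frame: the origin (TCP) lies on the centre line of the jaws, within the pads' length; the fingertips stand ctrl.tcp_to_tips ahead of it and the grasp point (between the pads) is the TCP (ctrl.tcp_to_tips is the distance from the TCP to the fingertips, in mm); z points along the fingers, y is the direction in which the jaws open and shut (so a half turn about z gives the same grasp; the last joint's range is limited). The gripper opens to 85 mm and grips with 20 to 120 N. Pads are 22 mm wide; open, the fingers measure 114 mm over their backs; the gripper's body (76 mm by 85 mm) begins 54 mm behind the grasp point. The pads swing forward as they close: fully open they stand 13 mm farther back than shut.
Start: joints at [33.317, 33.873, 2.773, 92.16, -1.908, 54.013, -1.931], TCP at [566.017, -453.05, 250.302] pointing down, gripper open.
Joint ranges: [-153.93, 153.93], [-27.13, 128.08], [-72.61, 78.16], [10.71, 143.7], [-87.88, 267.88], [4.46, 118.87], [-176.78, 176.78]. Speed limits (degrees/s): [147.25, 147.25, 180, 180, 180, 180, 180].

### API

Orientations are given as a 3x3 rotation matrix whose columns are the frame's x, y, z axes.
In Python, from workcell import ctrl gives the robot as it stands. The module is installed in compiled form; this text tells all that it offers.
- The arm moves only by the shell command python3 -m handwheel 'ROWS'. ROWS is a JSON object of lists of equal length, an entry for each row: "translation": the shift along the tool's x, y, z in mm, a list of three; "turn": the turn, a rotation vector about the tool's x, y, z in rad, a list of three; "gripper": the finger opening in mm, from 0 to 85.4. A call has 1 to 5 rows; each row shifts and turns the commanded pose from where the row before left it, along the tool's axes as they then stand; what a row does not reach is not made up. A row lasts 1/10 s, in which the tool goes at most 50 mm and 8.59 degrees, less where a joint would pass 70% of its speed; a pose out of reach is approached as far as the arm can. A call with a gripper value outside its range is refused whole. The fingers move at their own pace and stop on an object; the grip force is fixed at half the most. Time passes only in rows, so rows that do not move let the fingers close. It gives the time, the measured TCP pose, the force and the opening at its end, in the units of the state.
- ctrl.get_obs(): the state, without advancing time (a new reading comes with each control period).
- ctrl.capture(name): name is "scene" or "top" or "wrist"; returns the picture (384x512x3 uint8, red, green, blue); there is no depth.
- ctrl.get_calibration(name): a dict with "mtx" (3x3 intrinsics, pixels), "R" (3x3) and "t" (3): a world point X has camera coordinates R X + t. Camera axes: x right, y down, z forward; pixel columns grow to the right and rows downward; lengths in mm; the calibration is good to about 2 mm. A picture is of the moment at which its call begins: read the wrist's pose just before it. get_calibration takes no time and is no camera call; for the wrist camera it gives the pose at the moment of the call.
- ctrl.finish_job(): hands the job in, once; it reports no verdict.
Trained networks look in the newest picture that a camera, given by its name, has taken for a name from the list of things; names that differ only in an ending like _2 or _b are one class to them, and where a whole thing is asked for, a point or a joint stands for the part that bears it (a point fixed in the world has none). Each returns a list of dicts, best first, with "confidence" (0 to 1); they miss things now and then, are a little off and sometimes report something else, mostly with a low value. They report only what shows in the picture. A call takes as long as a camera call.
- ctrl.spot_in(name, camera): "centre" ([column, row] as shares, 0 to 1, of the picture: columns of its width, rows of its height, amid what is visible of it).
The state is a dict: "time": time; "qpos": joint angles; "joint_vel": joint speeds; "effort": joint torques, N m; "position": TCP position; "orientation": TCP orientation; "force": force on the tool from outside, world axes, zero at the start; "wrist_torque": the same for the moment, N m; "finger_gap": finger opening in mm.
Only numpy, scipy, OpenCV 4.12 (cv2) and the standard library are available. Lean on these libraries where they do the work, as an engineer would, in place of code of your own. Each camera call takes 0.05 s, during which the arm holds its last target. There are 200 camera calls.

## Working session

There is one attempt and no reset: what is moved stays moved. The work goes in short steps, Python scripts to look and compute and a shell command to move; the robot and the scene stay as the last step left them, time stands still between calls to the robot, and variables do not carry over. Pictures are saved under pics/ and viewed, about 8 in all and at most 12, crops included, and the job is handed in when it is done.

```bash
mkdir -p pics; cat > h.py <<'E'
import numpy as np, cv2
from workcell import ctrl
def snap(cam,fn):
    im=ctrl.capture(cam); cv2.imwrite('pics/'+fn,im[:,:,::-1]); return im
def spots(cam,names):
    for n in names:
        for d in ctrl.spot_in(n,cam)[:2]:
            c=d['centre']; print(cam,n,round(c[0]*512,1),round(c[1]*384,1),round(d['confidence'],2))
def proj(cam,X):
    c=ctrl.get_calibration(cam); p=c['mtx']@(np.array(c['R'])@np.array(X,float).T+np.array(c['t']).reshape(3,1)); return (p[:2]/p[2]).T
E
python3 - <<'E'
from h import *
a=snap('scene','s0.png');spots('scene',['lid_front','lid_hinge','latch_left_tab','latch_right_tab','latch_left_pivot','latch_right_pivot'])
b=snap('top','t0.png');spots('top',['lid_front','lid_hinge','latch_left_tab','latch_right_tab','latch_left_pivot','latch_right_pivot','cutter_box','spice_jar','salt_shaker','tea_tin'])
cv2.imwrite('pics/st0.png',cv2.resize(np.vstack([a,b])[:,:,::-1],None,fx=.78,fy=.78))
for c in('scene','top'):
    k=ctrl.get_calibration(c);print(np.round(-np.array(k['R']).T@np.array(k['t']).ravel()),np.round(k['R'],2).tolist())
o=ctrl.get_obs();print(o['time'],o['position'],o['orientation'],o['force'],ctrl.tcp_to_tips)
E
```

```text
scene lid_front 184.6 173.6 0.61
scene lid_hinge 185.4 174.4 0.74
scene latch_left_tab 171.2 218.3 0.46
scene latch_right_tab 189.8 185.4 0.6
scene latch_right_tab 220.7 202.9 0.53
scene latch_left_pivot 167.9 221.1 0.68
scene latch_right_pivot 220.8 205.9 0.54
top lid_front 201.6 189.3 0.91
top lid_hinge 203.5 189.9 0.71
top lid_hinge 225.9 221.7 0.47
top latch_left_tab 183.6 225.4 0.64
top latch_left_tab 202.0 198.8 0.27
top latch_left_pivot 228.2 225.0 0.5
top latch_right_pivot 226.4 222.0 0.69
top cutter_box 201.5 198.3 0.66
top cutter_box 358.5 220.8 0.62
top spice_jar 263.3 200.1 0.62
top salt_shaker 154.1 206.6 0.71
top salt_shaker 205.8 192.0 0.61
[ -88.   97. 1238.] [[-0.23, -0.97, 0.01], [-0.84, 0.19, -0.51], [0.49, -0.12, -0.86]]
[ 282.  -47. 1482.] [[0.0, -1.0, -0.0], [-0.97, -0.0, -0.23], [0.23, 0.0, -0.97]]
0.9 [ 566.01187884 -453.04139191  250.30220309] [[ 6.24837803e-01  7.80754583e-01 -3.86455380e-05]
 [ 7.80754582e-01 -6.24837804e-01 -3.09825234e-05]
 [-4.83369402e-05 -1.08136291e-05 -9.99999999e-01]] [ 0.63706694 -0.84541993  0.31166537] 19.0
```

View pics/st0.png

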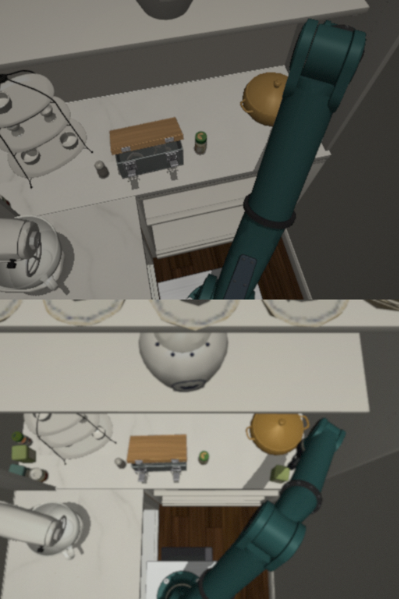

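The box with its lid up sits centre-left in both views (scene about px 185,190; top about px 202,200), with the shaker left, jar right and tin far right. I'll zoom in on both.

```bash
python3 - <<'E'
from h import *
a=cv2.imread('pics/s0.png')[140:250,115:275];b=cv2.imread('pics/t0.png')[160:250,140:300]
z=lambda i:cv2.resize(i,None,fx=5,fy=5,interpolation=cv2.INTER_CUBIC)
cv2.imwrite('pics/za.png',z(a));cv2.imwrite('pics/zb.png',z(b))
E
```

```text
(no output)
```

View pics/za.png

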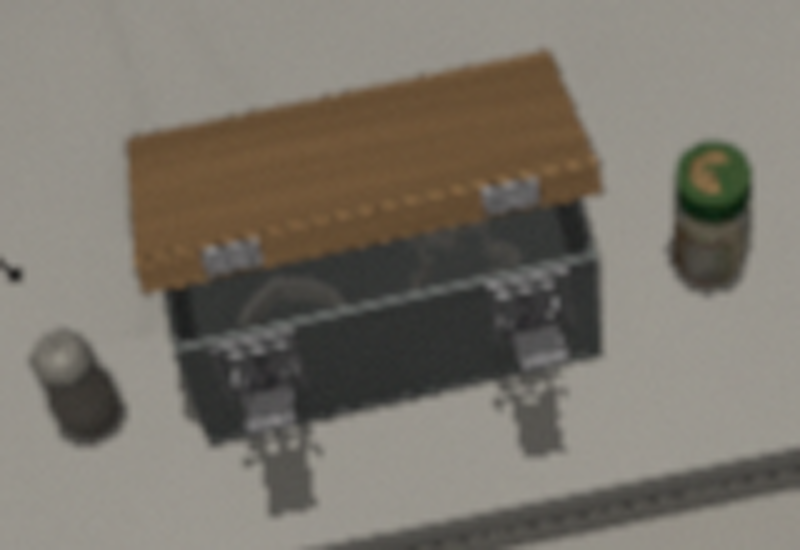

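View pics/zb.png

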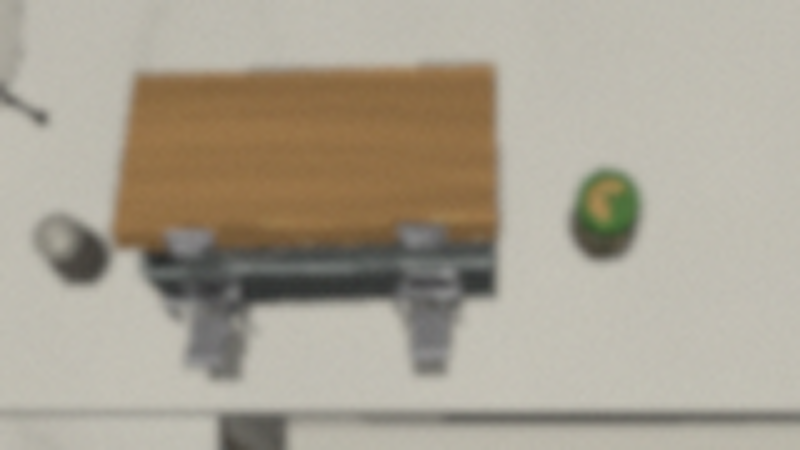

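Scene crop: front top corners at about (151,210) and (234,192), lid front lower corners at (144,198) and (236,178). Top crop: lid back corners at (167,174) and (239,173). I'll fit box pose and lid angle jointly.

```bash
cat > fit.py <<'E'
from h import *
from scipy.optimize import least_squares
def W(p,P):
    c,s=np.cos(p[2]),np.sin(p[2]);P=np.array(P,float);return np.c_[c*P[:,0]-s*P[:,1]+p[0],s*P[:,0]+c*P[:,1]+p[1],P[:,2]]
def lid(a,d,y,h): # d ahead of hinge, h above lower face
    return [70-d*np.cos(a)+h*np.sin(a),y,120+d*np.sin(a)+h*np.cos(a)]
E
python3 - <<'E'
from fit import *
S=[(151,210),(234.4,191.6),(235.4,211),(157.4,228.6),(144,198.4),(235.6,178),(140.4,168),(224.6,150)]
T=[(167,174.4),(239,173),(163.4,209),(239.4,208),(239,219),(173,219)]
cal={c:ctrl.get_calibration(c) for c in('scene','top')}
def f(p,v=0):
    a=p[3]; L=[lid(a,141,125,0),lid(a,141,-125,0),lid(a,-2,125,10),lid(a,-2,-125,10)]
    s=W(p,[(-65,120,120),(-65,-120,120),(-65,-120,0),(-65,120,0)]+L)
    t=W(p,[L[2],L[3],L[0],L[1],(-65,-120,0),(-65,120,0)])
    return np.r_[(proj('scene',s)-S).ravel(),(proj('top',t)-T).ravel()]
for a0 in(.5,1):
    r=least_squares(f,[560,0,0,a0],x_scale=[100,100,.1,.3],loss='soft_l1');print(r.x,r.cost)
print(np.round(r.fun.reshape(-1,2),1))
p=r.x
print(W(p,[lid(p[3],125,0,10),lid(0,125,0,10),(-76,75,85),(-76,-75,85)]).round())
for n,uv in dict(jar=(261,195.5),shaker=(152,206),tin=(358,220)).items():
    k=cal['top'];d=np.array(k['R']).T@np.linalg.inv(k['mtx'])@[*uv,1];C=-np.array(k['R']).T@np.array(k['t']).ravel();print(n,(C+d*(90-C[2])/d[2]).round())
E
```

```text
[6.15808888e+02 1.04576112e+02 2.58207776e-02 4.17224817e-01] 5.974547482351083
[6.15808890e+02 1.04576112e+02 2.58207640e-02 4.17224780e-01] 5.974547482346459
[[-1.5 -0.1]
 [ 0.6 -0.5]
 [ 0.4  0.1]
 [-0.6  0.3]
 [-0.7 -0.3]
 [ 0.2  0.2]
 [-0.3 -1.3]
 [ 0.7 -0.9]
 [-0.6 -0.1]
 [ 0.2 -0.4]
 [-0.7  0.9]
 [ 0.4 -0. ]
 [ 0.3  0.7]
 [ 0.8  2.3]]
[[576. 104. 180.]
 [561. 103. 130.]
 [538. 178.  85.]
 [542.  28.  85.]]
jar [623. -94.  90.]
shaker [586. 284.  90.]
tin [ 537. -427.   90.]
```

The fit is good (residuals mostly under 1 px). The box is at (616, 105), yaw 0.026, and the lid is at 0.42 rad. I'll move over to it at a safe height with the gripper shut.

```bash
R='[26.3,-26.6,-3.3]'; for i in 1; do python3 -m handwheel '{"translation":[[26.3,-26.6,-3.3],[26.3,-26.6,-3.3],[26.3,-26.6,-3.3],[26.3,-26.6,-3.3],[26.3,-26.6,-3.3]],"turn":[[0,0,0],[0,0,0],[0,0,0],[0,0,0],[0,0,0]],"gripper":[0,0,0,0,0]}'; done
```

```text
time: 1.4
position: [544.1, -265.9, 267.1]
orientation: [[0.625, 0.781, 0.0], [0.781, -0.625, -0.0], [0.0, 0.0, -1.0]]
force: [0.3, 0.9, -0.0]
finger_gap: 11.9
```

```bash
python3 -m handwheel '{"translation":[[26.3,-26.6,-3.3],[26.3,-26.6,-3.3],[26.3,-26.6,-3.3],[26.3,-26.6,-3.3],[26.3,-26.6,-3.3]],"turn":[[0,0,0],[0,0,0],[0,0,0],[0,0,0],[0,0,0]],"gripper":[0,0,0,0,0]}'; python3 -m handwheel '{"translation":[[26.3,-26.6,-3.3],[26.3,-26.6,-3.3],[26.3,-26.6,-3.3],[26.3,-26.6,-3.3],[26.3,-26.6,-3.3]],"turn":[[0,0,0],[0,0,0],[0,0,0],[0,0,0],[0,0,0]],"gripper":[0,0,0,0,0]}'; python3 -m handwheel '{"translation":[[0,0,0],[0,0,0],[0,0,0],[0,0,0],[0,0,0]],"turn":[[0,0,0.14],[0,0,0.14],[0,0,0.14],[0,0,0.14],[0,0,0.14]],"gripper":[0,0,0,0,0]}'
```

```text
time: 1.9
position: [522.4, -80.1, 283.7]
orientation: [[0.625, 0.781, 0.001], [0.781, -0.625, -0.0], [0.0, 0.001, -1.0]]
force: [0.1, 1.5, -0.3]
finger_gap: -0.5
time: 2.4
position: [500.8, 105.7, 300.3]
orientation: [[0.625, 0.781, 0.001], [0.781, -0.625, 0.0], [0.001, 0.001, -1.0]]
force: [0.6, 0.5, -0.1]
finger_gap: -0.1
time: 2.9
position: [501.1, 104.3, 300.0]
orientation: [[0.982, 0.189, 0.0], [0.189, -0.982, 0.0], [0.0, 0.0, -1.0]]
force: [0.1, -0.2, 0.1]
finger_gap: 0.3
```

```bash
python3 -m handwheel '{"translation":[[0,0,0],[0,0,0]],"turn":[[0,0,0.082],[0,0,0.082]],"gripper":[0,0]}'; python3 -m handwheel '{"translation":[[0,0,0],[0,0,0],[0,0,0],[0,0,0],[0,0,0]],"turn":[[0,0.14,0],[0,0.14,0],[0,0.14,0],[0,0.14,0],[0,0,0]],"gripper":[0,0,0,0,0]}'
python3 - <<'E'
from fit import *
im=snap('wrist','w0.png')
p=[615.8,104.6,.026,.417]
L=[lid(p[3],141,y,10) for y in(125,-125)]+[lid(p[3],-2,y,10) for y in(-125,125)]
P=W(p,L+[(-76-69*.766,75,85+44),(-76-69*.766,-75,85+44),(-65,120,120),(-65,-120,120),(-76,75,85),(-76,-75,85),lid(p[3],125,0,10)])
uv=proj('wrist',P);print(uv.round())
v=cv2.resize(im[:,:,::-1],None,fx=1.5,fy=1.5)
for u in uv: cv2.circle(v,tuple(int(q*1.5) for q in u),4,(0,0,255),1)
cv2.imwrite('pics/w0v.png',v)
spots('wrist',['lid_front','latch_left_tab','latch_right_tab','latch_left_pivot','latch_right_pivot'])
E
```

```text
time: 3.1
position: [501.1, 104.3, 300.0]
orientation: [[1.0, 0.028, 0.0], [0.028, -1.0, 0.0], [0.0, -0.0, -1.0]]
force: [-0.5, 0.7, 0.3]
finger_gap: 0.0
time: 3.6
position: [501.5, 99.1, 298.9]
orientation: [[0.883, 0.024, 0.469], [0.03, -1.0, -0.006], [0.469, 0.019, -0.883]]
force: [0.2, -0.0, 0.6]
finger_gap: -0.4
[[123. 192.]
 [389. 192.]
 [357. 101.]
 [156. 100.]
 [187. 271.]
 [326. 271.]
 [153. 214.]
 [360. 214.]
 [198. 227.]
 [315. 226.]
 [257. 179.]]
wrist lid_front 252.0 156.3 0.94
wrist lid_front 253.4 167.5 0.24
wrist latch_left_tab 188.9 238.9 0.78
wrist latch_right_tab 317.7 242.3 0.89
wrist latch_left_pivot 190.3 240.3 0.81
wrist latch_right_pivot 317.5 239.0 0.95
```

View pics/w0v.png

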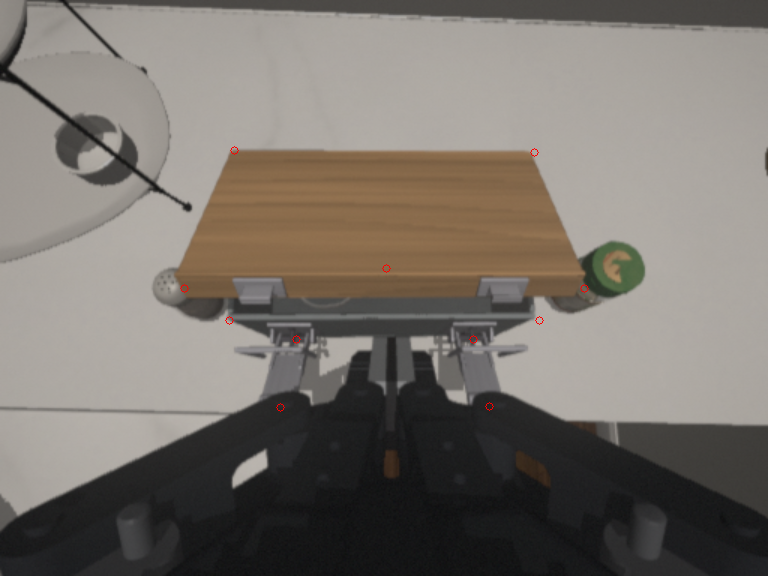

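The wrist view matches the fit to a few px. The lid front edge is at rows 273–297 in the 1.5x picture, against 288 predicted. I'll refit with these points.

```bash
python3 - <<'E'
from fit import *
S=[(151,210),(234.4,191.6),(235.4,211),(157.4,228.6),(144,198.4),(235.6,178),(140.4,168),(224.6,150)]
T=[(167,174.4),(239,173),(163.4,209),(239.4,208),(239,219),(173,219)]
Wp=np.array([(235,151),(534,152),(183,275),(578,273),(186,297),(582,297),(229,319),(534,318)])/1.5
def f(p):
    a=p[3]; L=[lid(a,141,125,0),lid(a,141,-125,0),lid(a,-2,125,10),lid(a,-2,-125,10),lid(a,141,125,10),lid(a,141,-125,10)]
    F=[(-65,120,120),(-65,-120,120)]
    s=W(p,F+[(-65,-120,0),(-65,120,0)]+L[:4])
    t=W(p,[L[2],L[3],L[0],L[1],(-65,-120,0),(-65,120,0)])
    w=W(p,[L[2],L[3],L[4],L[5],L[0],L[1]]+F)
    return np.r_[(proj('scene',s)-S).ravel()*2,(proj('top',t)-T).ravel()*2,(proj('wrist',w)-Wp).ravel()]
r=least_squares(f,[616,105,0,.4],x_scale=[100,100,.1,.3],loss='soft_l1');print(r.x,r.cost,np.round(r.fun.reshape(-1,2)[-8:],1).tolist())
r2=least_squares(lambda p:f(p)[-16:],[616,105,0,.4],x_scale=[100,100,.1,.3],loss='soft_l1');print(r2.x,r2.cost)
p=r.x
print(W(p,[lid(p[3],125,0,10),lid(0,125,0,10),(-76,75,85),(-76,-75,85)]).round())
o=ctrl.get_obs();print(o['position'],np.round(o['orientation'],3).tolist())
# TCP target: commanded orientation tilt .56, tips offset 19
E
```

```text
[6.18001746e+02 1.04654889e+02 2.11753354e-02 4.30119524e-01] 54.43425118474439 [[-1.0, 0.5], [-0.6, 1.2], [-0.5, 8.4], [3.2, 10.1], [1.5, 0.2], [-3.4, 0.4], [-0.3, 1.9], [2.3, 2.5]]
[6.20054780e+02 1.04327112e+02 2.05363976e-02 4.57597024e-01] 22.07648888722143
[[579. 104. 181.]
 [563. 103. 130.]
 [540. 178.  85.]
 [544.  28.  85.]]
[505.68537335  98.85324175 300.66147752] [[0.881, 0.019, 0.472], [0.024, -1.0, -0.005], [0.472, 0.016, -0.881]]
```

```bash
python3 -m handwheel '{"translation":[[4.4,-1.3,26],[4.4,-1.3,26],[4.4,-1.3,26],[4.4,-1.3,26],[0,0,0]],"turn":[[0,0,0],[0,0,0],[0,0,0],[0,0,0],[0,0,0]],"gripper":[0,0,0,0,0]}'
```

```text
time: 4.4
position: [560.3, 101.7, 228.3]
orientation: [[0.883, 0.019, 0.47], [0.027, -1.0, -0.011], [0.469, 0.023, -0.883]]
force: [0.0, -1.2, -0.7]
finger_gap: -0.6
```

```bash
python3 -m handwheel '{"translation":[[5,0,14],[-3.3,-1,6.2],[-4.7,0,8.8],[-4.7,0,8.8],[-2.4,0,4.4]],"turn":[[0,0,0],[0,0,0],[0,0,0],[0,0,0],[0,0,0]],"gripper":[0,0,0,0,0]}';python3 -m handwheel '{"translation":[[-2.4,0,4.4],[-2.4,0,4.4],[-2.4,0,4.4],[-2.4,0,4.4],[0,0,0]],"turn":[[0,0,0],[0,0,0],[0,0,0],[0,0,0],[0,0,0]],"gripper":[0,0,0,0,0]}'
```

```text
time: 4.9
position: [574.1, 104.0, 200.2]
orientation: [[0.891, 0.014, 0.454], [0.023, -1.0, -0.014], [0.454, 0.023, -0.891]]
force: [0.2, 0.1, 2.9]
finger_gap: 0.1
time: 5.4
position: [576.5, 105.1, 188.4]
orientation: [[0.898, 0.018, 0.439], [0.028, -0.999, -0.017], [0.439, 0.027, -0.898]]
force: [0.3, 0.1, 0.7]
finger_gap: 0.1
```

```bash
python3 -m handwheel '{"translation":[[-2.4,0,4.4],[-2.4,0,4.4],[-2.4,0,4.4],[-2.4,0,4.4],[0,0,0]],"turn":[[0,0,0],[0,0,0],[0,0,0],[0,0,0],[0,0,0]],"gripper":[0,0,0,0,0]}';python3 -m handwheel '{"translation":[[-2.4,0,4.4],[-2.4,0,4.4],[0,0,0]],"turn":[[0,0,0],[0,0,0],[0,0,0]],"gripper":[0,0,0]}'
```

```text
time: 5.9
position: [579.4, 105.5, 176.9]
orientation: [[0.905, 0.017, 0.425], [0.028, -0.999, -0.02], [0.425, 0.03, -0.905]]
force: [-0.5, 0.2, 0.4]
finger_gap: 0.0
time: 6.2
position: [580.8, 105.9, 171.3]
orientation: [[0.908, 0.017, 0.419], [0.029, -0.999, -0.022], [0.418, 0.032, -0.908]]
force: [-1.1, -0.8, 0.9]
finger_gap: -0.1
```

```bash
python3 -c "
from h import *
o=ctrl.get_obs();print(np.round(o['qpos'],1),np.round(o['position'],1),np.round(o['effort'],1),o['force'])"
```

```text
[ -27.2   26.4   10.5  129.3   70.3    4.5 -176.7] [580.8 105.9 171.3] [  0.  -38.3   2.5 -11.5   0.1   0.    0. ] [-1.06773267 -0.75379864  0.87201823]
```

q6 and q7 are at their limits, so a forward tilt isn't available in this wrist branch. The lid only needs a near-vertical push, so I'll straighten the tool a little while pressing.

```bash
python3 -m handwheel '{"translation":[[-3,0,4.5],[-3,0,4.5],[-2,0,4.5],[-2,0,4.5],[0,0,0]],"turn":[[0,-0.04,0],[0,-0.04,0],[0,-0.04,0],[0,-0.04,0],[0,0,0]],"gripper":[0,0,0,0,0]}'
python3 -c "
from h import *
o=ctrl.get_obs();print(np.round(o['qpos'],1))"
```

```text
time: 6.7
position: [579.7, 105.2, 151.3]
orientation: [[0.962, 0.015, 0.272], [0.022, -0.999, -0.024], [0.272, 0.029, -0.962]]
force: [1.5, 0.8, 0.5]
finger_gap: -0.2
[  -4.4   29.4  -17.7  123.6   49.    19.9 -153. ]
```

```bash
python3 -m handwheel '{"translation":[[-0.5,0,2],[-0.5,0,2],[0,0,0]],"turn":[[0,0,0],[0,0,0],[0,0,0]],"gripper":[0,0,0]}'
python3 - <<'E'
from h import *
im=snap('wrist','w1.png');cv2.imwrite('pics/w1v.png',cv2.resize(im[:,:,::-1],None,fx=1.2,fy=1.2))
E
```

```text
time: 7.0
position: [579.6, 105.3, 149.9]
orientation: [[0.961, 0.017, 0.277], [0.026, -0.999, -0.027], [0.276, 0.033, -0.961]]
force: [-3.7, -1.0, 17.5]
finger_gap: -0.1
```

View pics/w1v.png

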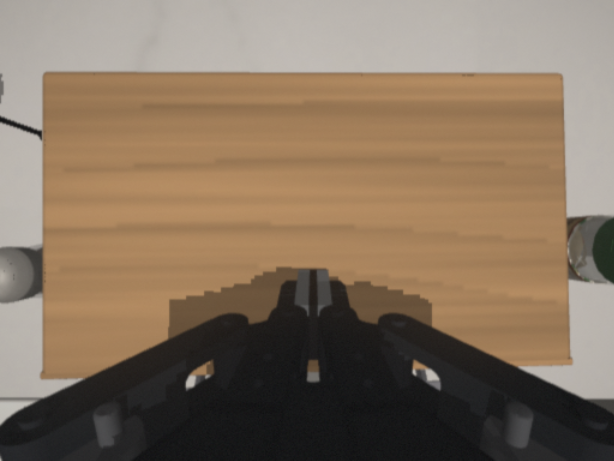

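The lid stopped at 17.5 N with the tips at about z = 129, and the view shows it flat with rectangular edges: closed. I'll retreat up and back, straighten the tool, then half-turn the wrist to free q7.

```bash
python3 -m handwheel '{"translation":[[5.5,0,-19],[5.5,0,-19],[-13,0,-30],[-13,0,-30],[-13,0,-30]],"turn":[[0,0,0],[0,0,0],[0,0,0],[0,-0.1,-0.05],[0,-0.1,-0.1]],"gripper":[0,0,0,0,0]}'
python3 -m handwheel '{"translation":[[-10,0,0],[-10,0,0],[-10,0,0],[-10,0,0],[-10,0,0]],"turn":[[0,-0.08,0],[0,0,-0.14],[0,0,-0.14],[0,0,-0.14],[0,0,-0.14]],"gripper":[0,0,0,0,0]}'
python3 -c "
from h import *
o=ctrl.get_obs();print(np.round(o['qpos'],1))"
```

```text
time: 7.55
position: [515.8, 106.6, 264.8]
orientation: [[0.983, 0.169, 0.069], [0.172, -0.984, -0.046], [0.06, 0.057, -0.997]]
force: [1.8, -0.5, -0.5]
finger_gap: -0.4
time: 8.05
position: [471.3, 90.4, 264.1]
orientation: [[0.744, 0.668, -0.004], [0.666, -0.743, -0.059], [-0.042, 0.041, -0.998]]
force: [-0.1, -0.5, -0.9]
finger_gap: -0.1
[ 19.8  21.3 -48.1 120.3  24.8  49.6 -91.5]
```

```bash
for i in 1; do python3 -m handwheel '{"translation":[[0,0,0],[0,0,0],[0,0,0],[0,0,0],[0,0,0]],"turn":[[0,0,-0.145],[0,0,-0.145],[0,0,-0.145],[0,0,-0.145],[0,0,-0.145]],"gripper":[0,0,0,0,0]}'; done
python3 -m handwheel '{"translation":[[0,0,0],[0,0,0],[0,0,0],[0,0,0],[0,0,0]],"turn":[[0,0,-0.145],[0,0,-0.145],[0,0,-0.145],[0,0,-0.145],[0,0,-0.145]],"gripper":[0,0,0,0,0]}'
python3 -m handwheel '{"translation":[[0,0,0],[0,0,0],[0,0,0],[0,0,0],[0,0,0]],"turn":[[0,0,-0.145],[0,0,-0.145],[0,0,-0.145],[0,0,-0.145],[0,0,-0.145]],"gripper":[0,0,0,0,0]}'
python3 -c "
from h import *
o=ctrl.get_obs();print(np.round(o['qpos'],1))"
```

```text
time: 8.55
position: [471.8, 90.4, 264.1]
orientation: [[0.115, 0.993, -0.004], [0.992, -0.115, -0.059], [-0.059, 0.003, -0.998]]
force: [0.5, 0.2, -0.8]
finger_gap: -0.1
time: 9.05
position: [471.9, 90.4, 263.8]
orientation: [[-0.573, 0.82, -0.004], [0.818, 0.572, -0.059], [-0.046, -0.037, -0.998]]
force: [1.1, 0.3, 0.5]
finger_gap: -0.1
time: 9.55
position: [471.8, 90.4, 263.7]
orientation: [[-0.972, 0.233, -0.004], [0.233, 0.971, -0.059], [-0.01, -0.058, -0.998]]
force: [0.1, 0.7, 0.2]
finger_gap: -0.1
[ 33.7  30.8 -70.9 119.8  38.1  58.1  18.4]
```

```bash
python3 -m handwheel '{"translation":[[0,18,0],[0,18,0],[0,18,0],[0,18,0],[0,12,0]],"turn":[[0,0,-0.1],[-0.06,0,-0.12],[0,-0.1,0],[0,-0.1,0],[0,-0.08,0]],"gripper":[0,0,0,0,0]}'
python3 -c "
from h import *
o=ctrl.get_obs();print(np.round(o['qpos'],1))"
```

```text
time: 10.05
position: [479.4, 175.1, 262.5]
orientation: [[-0.96, 0.02, 0.281], [0.02, 1.0, -0.002], [-0.281, 0.003, -0.96]]
force: [-0.2, 0.1, -0.2]
finger_gap: -0.0
[ 21.4  24.  -65.1 126.2  52.2  42.1   9.9]
```

```bash
python3 -m handwheel '{"translation":[[4.4,0.6,23.2],[4.4,0.6,23.2],[4.4,0.6,23.2],[4.4,0.6,23.2],[0,0,0]],"turn":[[0,0,0],[0,0,0],[0,0,0],[0,0,0],[0,0,0]],"gripper":[0,0,0,0,0]}'
python3 - <<'E'
from h import *
o=ctrl.get_obs();print(np.round(o['qpos'],1))
s=snap('scene','s1.png');w=snap('wrist','w2.png')
v=np.hstack([cv2.resize(s[140:250,115:275],(560,385),interpolation=cv2.INTER_CUBIC)[:,:400],cv2.resize(w,(513,385))[:,60:460]])[:,:,::-1]
cv2.imwrite('pics/v2.png',v)
E
```

```text
time: 10.55
position: [487.4, 175.4, 166.0]
orientation: [[-0.962, 0.021, 0.273], [0.02, 1.0, -0.006], [-0.273, -0.001, -0.962]]
force: [-0.4, 0.5, 0.1]
finger_gap: -0.2
[ 10.7  32.4 -53.5 130.2  70.5  37.3  -7.7]
```

View pics/v2.png

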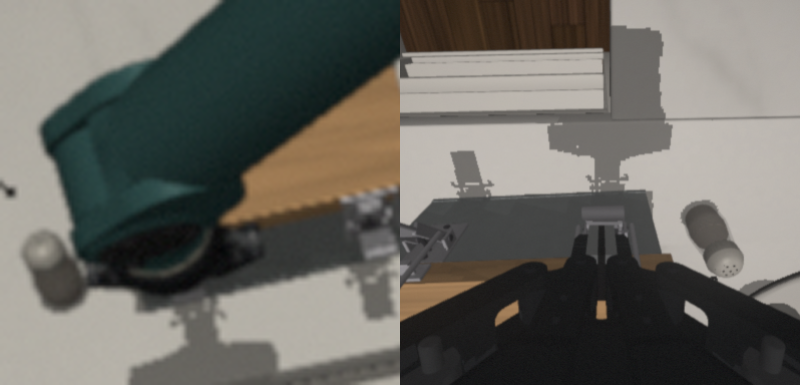

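Wrist view: fingertips (montage px 603,240) sit in line over the left tab (605,213), and the shaker is clear on the right. Now I'll push down.

```bash
python3 -m handwheel '{"translation":[[2.7,0,9.6],[2.7,0,9.6],[1.4,0,4.8],[1.4,0,4.8],[1.4,0,4.8]],"turn":[[0,0,0],[0,0,0],[0,0,0],[0,0,0],[0,0,0]],"gripper":[0,0,0,0,0]}';python3 -m handwheel '{"translation":[[1.4,0,4.8],[1.4,0,4.8],[1.4,0,4.8],[1.4,0,4.8],[0,0,0]],"turn":[[0,0,0],[0,0,0],[0,0,0],[0,0,0],[0,0,0]],"gripper":[0,0,0,0,0]}'
```

```text
time: 11.15
position: [490.5, 177.2, 134.8]
orientation: [[-0.96, 0.022, 0.28], [0.022, 1.0, -0.002], [-0.28, 0.004, -0.96]]
force: [1.6, -0.5, 1.1]
finger_gap: -0.2
time: 11.65
position: [489.3, 176.9, 113.4]
orientation: [[-0.961, 0.022, 0.277], [0.022, 1.0, -0.003], [-0.277, 0.003, -0.961]]
force: [0.4, -0.1, -0.0]
finger_gap: -0.2
```

```bash
python3 -m handwheel '{"translation":[[1.4,0,4.8],[1.4,0,4.8],[1.4,0,4.8],[1.4,0,4.8],[0,0,0]],"turn":[[0,0,0],[0,0,0],[0,0,0],[0,0,0],[0,0,0]],"gripper":[0,0,0,0,0]}';python3 -m handwheel '{"translation":[[1.4,0,4.8],[1.4,0,4.8],[1.4,0,4.8],[0,0,0]],"turn":[[0,0,0],[0,0,0],[0,0,0],[0,0,0]],"gripper":[0,0,0,0]}'
python3 - <<'E'
from h import *
w=snap('wrist','w3.png');cv2.imwrite('pics/w3v.png',w[:,:,::-1])
spots('wrist',['latch_left_tab','latch_right_tab'])
E
```

```text
time: 12.15
position: [489.3, 176.9, 93.4]
orientation: [[-0.961, 0.022, 0.277], [0.022, 1.0, -0.003], [-0.277, 0.003, -0.961]]
force: [-0.1, 0.3, -0.8]
finger_gap: 0.1
time: 12.55
position: [489.2, 177.0, 78.4]
orientation: [[-0.961, 0.022, 0.277], [0.022, 1.0, -0.003], [-0.277, 0.003, -0.961]]
force: [0.2, -0.2, -0.3]
finger_gap: 0.2
wrist latch_right_tab 9.9 336.4 0.95
```

View pics/w3v.png

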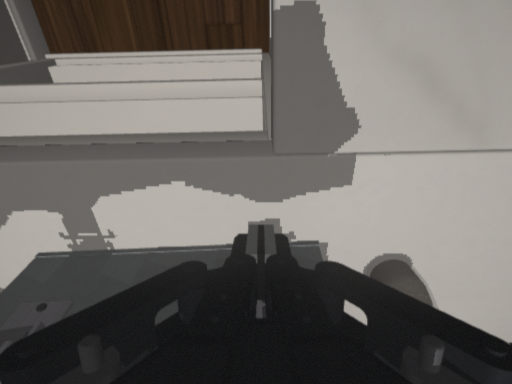

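The tab is out of view and the force is zero, so it has probably snapped. I'll back off and go up to check.

```bash
python3 -m handwheel '{"translation":[[9.6,0,-2.8],[-8.3,0,-28.8],[-8.3,0,-28.8],[-8.3,-30,-28.8],[0,-40,0]],"turn":[[0,0,0],[0,0,0],[0,0,0],[0,0,0],[0,0,0]],"gripper":[0,0,0,0,0]}'
python3 -m handwheel '{"translation":[[0,-26,0],[0,-26,0],[0,-26,0],[0,0,0]],"turn":[[0,0,0],[0,0,0],[0,0,0],[0,0,0]],"gripper":[0,0,0,0]}'
python3 - <<'E'
from h import *
o=ctrl.get_obs();print(np.round(o['qpos'],1))
s=snap('scene','s2.png');w=snap('wrist','w4.png')
v=np.hstack([cv2.resize(s[140:250,115:275],(560,385),interpolation=cv2.INTER_CUBIC)[:,:400],cv2.resize(w,(513,385))[:,100:500]])[:,:,::-1]
cv2.imwrite('pics/v4.png',v)
E
```

```text
time: 13.2
position: [480.7, 110.4, 173.2]
orientation: [[-0.958, 0.017, 0.287], [0.018, 1.0, 0.003], [-0.287, 0.008, -0.958]]
force: [1.1, -1.2, -0.4]
finger_gap: 0.1
time: 13.6
position: [475.3, 24.7, 168.2]
orientation: [[-0.961, 0.029, 0.277], [0.027, 1.0, -0.008], [-0.277, 0.0, -0.961]]
force: [-0.2, -0.1, 0.1]
finger_gap: 0.1
[ 28.6  27.8 -50.4 135.9  72.5  27.1   6.3]
```

View pics/v4.png

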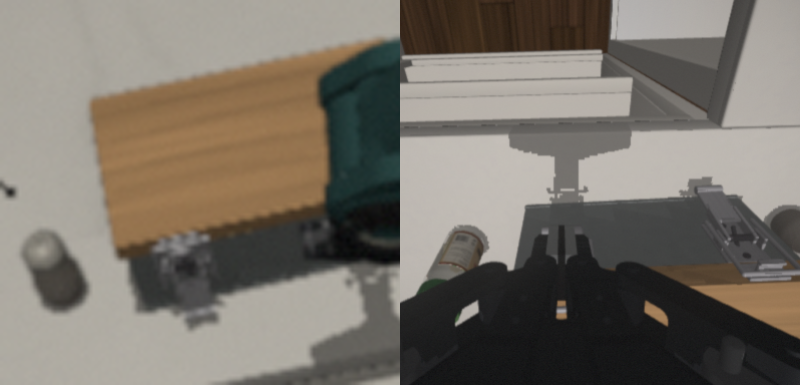

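The left latch is down against the front (scene montage px ~190,280) and the lid is closed. Next, the right latch.

```bash
python3 -m handwheel '{"translation":[[-8.2,1,2.4],[-8.2,1,2.4],[2.7,0,9.6],[2.7,0,9.6],[1.4,0,4.8]],"turn":[[0,0,0],[0,0,0],[0,0,0],[0,0,0],[0,0,0]],"gripper":[0,0,0,0,0]}';python3 -m handwheel '{"translation":[[1.4,0,4.8],[1.4,0,4.8],[1.4,0,4.8],[1.4,0,4.8],[0,0,0]],"turn":[[0,0,0],[0,0,0],[0,0,0],[0,0,0],[0,0,0]],"gripper":[0,0,0,0,0]}'
```

```text
time: 14.2
position: [494.6, 32.2, 143.3]
orientation: [[-0.96, 0.02, 0.278], [0.021, 1.0, -0.001], [-0.278, 0.005, -0.96]]
force: [0.6, 0.5, 1.8]
finger_gap: 0.3
time: 14.7
position: [493.2, 30.9, 122.9]
orientation: [[-0.961, 0.022, 0.277], [0.022, 1.0, -0.002], [-0.277, 0.004, -0.961]]
force: [0.8, 1.1, 0.5]
finger_gap: -0.4
```

```bash
python3 -m handwheel '{"translation":[[1.4,0,4.8],[1.4,0,4.8],[1.4,0,4.8],[1.4,0,4.8],[0,0,0]],"turn":[[0,0,0],[0,0,0],[0,0,0],[0,0,0],[0,0,0]],"gripper":[0,0,0,0,0]}';python3 -m handwheel '{"translation":[[1.4,0,4.8],[1.4,0,4.8],[1.4,0,4.8],[1.4,0,4.8],[0.6,0,2]],"turn":[[0,0,0],[0,0,0],[0,0,0],[0,0,0],[0,0,0]],"gripper":[0,0,0,0,0]}'
python3 -m handwheel '{"translation":[[9.6,0,-2.8],[-8.3,0,-28.8],[-8.3,0,-28.8],[-8.3,0,-28.8],[20,0,-10]],"turn":[[0,0,0],[0,0,0],[0,0,0],[0,0,0],[0,0,0]],"gripper":[0,0,0,0,0]}'
python3 -m handwheel '{"translation":[[0,-35,-30],[0,-35,-30],[0,-35,-10],[0,-35,0],[0,-35,0]],"turn":[[0,0,0],[0,0,0],[0,0,0],[0,0,0],[0,0,0]],"gripper":[0,0,0,0,0]}'
python3 - <<'E'
from h import *
s=snap('scene','s3.png');t=snap('top','t3.png')
v=np.vstack([cv2.resize(s[150:240,115:275],(560,315),interpolation=cv2.INTER_CUBIC),cv2.resize(t[165:240,140:300],(560,262),interpolation=cv2.INTER_CUBIC)])[:,:,::-1]
cv2.imwrite('pics/v5.png',v)
E
```

```text
time: 15.2
position: [493.1, 30.8, 102.7]
orientation: [[-0.961, 0.022, 0.277], [0.022, 1.0, -0.002], [-0.277, 0.004, -0.961]]
force: [-0.3, -0.3, -0.2]
finger_gap: -0.1
time: 15.7
position: [493.1, 31.1, 80.8]
orientation: [[-0.961, 0.022, 0.277], [0.022, 1.0, -0.002], [-0.277, 0.004, -0.961]]
force: [-0.2, 0.2, 0.8]
finger_gap: 0.4
time: 16.2
position: [465.8, 32.7, 179.1]
orientation: [[-0.958, 0.024, 0.287], [0.024, 1.0, -0.001], [-0.287, 0.006, -0.958]]
force: [1.0, 0.3, -0.1]
finger_gap: -0.2
time: 16.7
position: [442.1, -130.3, 230.0]
orientation: [[-0.96, 0.023, 0.278], [0.023, 1.0, -0.005], [-0.278, 0.002, -0.961]]
force: [0.5, -0.5, -0.1]
finger_gap: 0.2
```

View pics/v5.png

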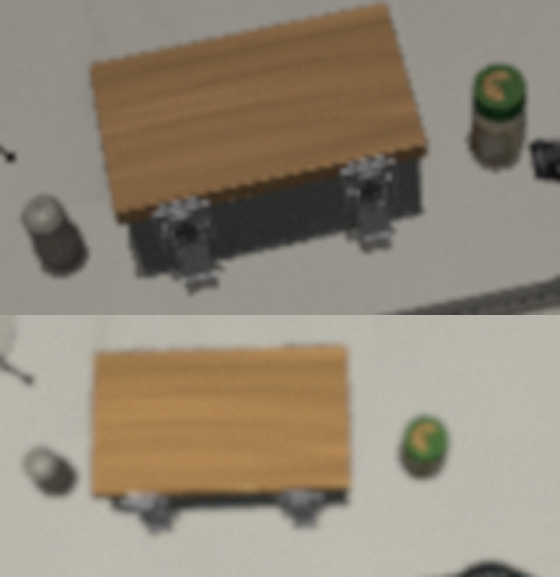

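Both levers hang down the front, the lid is flat, and the jar and shaker are upright. As a last numeric check I'll compare the lever tips with their predicted shut position, and the box position before and after.

```bash
python3 - <<'E'
from fit import *
p=[618,104.6,.021]
for n,th in(('shut',np.radians(40)-2.13),('open',.698)):
  q=W(p,[(-76+-69*np.cos(th),y,85+69*np.sin(th)) for y in(75,-75)]);u=proj('scene',q);print(n,((u-[115,150])*3.5).round().tolist())
L=W(p,[lid(0,141,125,10),lid(0,141,-125,10),lid(0,-2,125,10),lid(0,-2,-125,10)]);print('lid',((proj('scene',L)-[115,150])*3.5).round().tolist(),((proj('top',L)-[140,165])*3.5+[0,315]).round().tolist())
for c,a,b in(('scene','s0','s3'),('top','t0','t3')):
  A,B=[cv2.imread(f'pics/{i}.png') for i in(a,b)]
  for n,(x,y,w,h) in (dict(jar=(247,165,22,36),shaker=(118,203,26,28)) if c=='scene' else dict(jar=(252,192,18,22),shaker=(145,200,18,20),tin=(345,205,28,30))).items():
    m=cv2.matchTemplate(B[y-8:y+h+8,x-8:x+w+8],A[y:y+h,x:x+w],cv2.TM_CCOEFF_NORMED);_,v,_,l=cv2.minMaxLoc(m);print(c,n,l[0]-8,l[1]-8,round(v,2))
E
```

```text
shut [[200.0, 274.0], [376.0, 235.0]]
open [[188.0, 260.0], [381.0, 218.0]]
lid [[112.0, 209.0], [427.0, 141.0], [88.0, 58.0], [387.0, -2.0]] [[89.0, 492.0], [350.0, 486.0], [93.0, 348.0], [348.0, 343.0]]
scene jar 0 0 0.94
scene shaker 0 0 1.0
top jar 0 0 1.0
top shaker 0 0 0.98
top tin 0 1 0.58
```

```bash
python3 -c "
from h import *
print(ctrl.get_obs()['force'],ctrl.finish_job())"
```

```text
the job is handed in; nothing more can be done
[0.11433909 0.74633695 0.37288142] None
```

I closed the lid with the fingertips, then pushed the left lever and the right lever down past centre. After that I backed the arm well clear and handed the job in at about 17 s. No verdict came back, so the result below rests on my own checks.

- **Lid:** it stopped against a firm 17.5 N with the tips at about z = 129 mm. The last pictures show it flat. Its corners are within about 3 px of the closed prediction in the scene view and about 1 px in the top view.
- **Latches:** both levers hang down the front, and their tips are nearer the predicted shut position than the open one. I could not read the joint angles directly.
- **Box:** I did not measure its shift separately. The corner offsets suggest less than about 10 mm, and the box looks level.
- **Jar and shaker:** they match their first pictures with 0 px shift.
- **Tin:** the check was inconclusive, with a weak match (0.58, 0 to 1 px). The arm's shadow lay near it in the first picture. The arm only passed well above it at the start.
- **Contact at hand-in:** the wrist force was at noise level.

On the way, a wrist joint reached its limit while I tilted the tool over the lid. I straightened the tool to finish the lid, then turned the wrist half round before doing the latches.

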